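# Point out the wiring run

### The arm

A 6-joint arm with a two-finger parallel gripper is mounted at the origin on a cart in front of the work surface, level with it; the furniture and walls round the work are solid. World frame = base frame: x ahead of the robot, y to its left, z up, the work surface at z = 0. Lengths are in m, angles in rad, forces in N, time in s.
With the tool pointing down it reaches from about 0.425 to 0.95 m from the base axis. Payload 14.7 kg.
Tool frame: the origin (TCP) lies midway between the tips of the shut fingers; the grasp point (between the pads) lies 19 mm behind it; z points along the fingers, y is the direction in which the jaws open and shut (so a half turn about z gives the same grasp; the last joint's range is limited). The gripper opens to 85 mm and grips with 20 to 120 N. Pads are 22 mm wide; open, the fingers measure 114 mm over their backs; the gripper's body (76 mm by 85 mm) begins 54 mm behind the grasp point. The pads swing forward as they close: fully open they stand 13 mm farther back than shut.
Start: joints at [-0.047, 0.48, 1.596, -0, 1.065, -0.047], TCP at [0.65, 0, 0.231] pointing down, gripper open.
Joint ranges: [-2.75, 2.75], [-0.82, 2.05], [0.23, 2.67], [-1.56, 4.7], [0.09, 2.69], [-2.92, 2.92]. Speed limits (rad/s): [1.89, 1.89, 2.39, 3.01, 3.01, 3.01].

### API

Orientations are given as a unit quaternion [x, y, z, w].
In Python, from workcell import monitor, cams, order gives the robot as it stands. The module is installed in compiled form; this text tells all that it offers.
- The arm moves only by the tool play_rows, never from a script. Its argument "series" is a list of rows, each an object with "grip": the closure in counts, from 0 (fully open) to 255 (shut); "delta_pos": the shift along the tool's x, y, z in cm, a list of three; "angular": the turn, a rotation vector about the tool's x, y, z in rad, a list of three. In form: [{"grip": grip, "delta_pos": [x, y, z], "angular": [wx, wy, wz]}, ...]. A call has exactly 5 rows; each row shifts and turns the commanded pose from where the row before left it, along the tool's axes as they then stand; what a row does not reach is not made up. A row lasts 1/8 s, in which the tool goes at most 62.5 mm and 10.7 degrees, less where a joint would pass 70% of its speed; a pose out of reach is approached as far as the arm can. A call is refused whole if a number of a shift passes 6.25 or a number of a turn 0.188, either way. A call with a gripper value outside its range is refused whole. The fingers move at their own pace and stop on an object; "force" is the grip in N (left out, the last holds). Time passes only in rows, so rows that do not move let the fingers close, or fill a call up. It gives the time, the measured TCP pose, the force and the opening at its end, in the units of the state.
- monitor.state(): the state, without advancing time (a new reading comes with each control period).
- cams.capture(name): name is "scene" or "side" or "wrist"; returns a dict with "img" (400x640x3 uint8, blue, green, red), "depth" (400x640 float32, m along the optical axis (not along the pixel's ray), 0 where there is no reading), "fx", "fy", "cx", "cy" (pixels), "distortion" ([k1, k2, p1, p2, k3] as OpenCV has them; the pictures are not rectified), "rvec" (rotation vector, rad) and "tvec" (3), from world to camera coordinates, as OpenCV has them. Camera axes: x right, y down, z forward; pixel columns grow to the right and rows downward; lengths in m; the calibration is good to about 2 mm. A picture is of the moment at which its call begins.
- order.sign_off(): hands the job in, once; it reports no verdict.
Trained networks look in the newest picture that a camera, given by its name, has taken for a name from the list of things; names that differ only in an ending like _2 or _b are one class to them, and where a whole thing is asked for, a point or a joint stands for the part that bears it (a point fixed in the world has none). Each returns a list of dicts, best first, with "p" (0 to 1); they miss things now and then, are a little off and sometimes report something else, mostly with a low value. They report only what shows in the picture. A call takes as long as a camera call.
- cams.spot_in(camera, label): "centre" ([x, y, z] in m, in world coordinates, good to about 4 mm: the middle of the surface that is visible of it).
- cams.place_of(camera, label): "centre" ([x, y, z] in m, in world coordinates, good to about 4 mm: a listed point, or the origin of a listed thing).
The state is a dict: "time": time; "q": joint angles; "qvel": joint speeds; "tau": joint torques, N m; "ee_pos": TCP position; "tcp_rot": TCP orientation; "ft_force": force on the tool from outside, world axes, zero at the start; "moment": the same for the moment, N m; "grip_width": finger opening in m.
Only numpy, scipy, OpenCV 4.12 (cv2) and the standard library are available. Lean on these libraries where they do the work, as an engineer would, in place of code of your own. Each camera call takes 0.05 s, during which the arm holds its last target.

### The job

Show the trainee the wiring run of the bench test, in order: point at the power strip's outlet that is farthest from its rocker switch, then at the middle of the ten-way terminal strip lying near the LED driver, then at the middle of the LED driver's case. Point from straight above, with the fingertips about two to four centimetres over the thing, and stay there about two seconds each time. Touch nothing and shift nothing, and finish still pointing at the driver.

Things in the scene. Friction and masses are not known exactly. Their poses are not given: they have to be found in the camera images.
- power_strip: white mains power strip lying loose, 56 x 269 x 47 mm with its cord stub, four outlets in a row along its own y and a small red rocker switch near its -y end; origin at the centre of its underside, z up; the outlets are centred on x = 0 at y = -38, 8, 54 and 100 mm and their rim is 42 mm above the table; the switch (at y = -84 mm) stands up to 47 mm
- end_outlet (a point): centre of the outlet farthest from the rocker switch, at the level of the strip's top (42 mm above the table)
- terminal_strip: white plastic terminal strip (screw connector block) with ten ways in a row, 20 x 110 x 16 mm, long along its own y, lying loose within reach, to the right of the black cable, near the LED driver (not those stored at the back left of the table); origin at the centre of its underside
- terminal_top (a point): centre of the terminal strip's top, 16 mm above the table
- led_driver: LED driver: plain white closed oblong case 36 x 104 x 28 mm, long along its own y, with short thin wire ends at both ends (196 mm with them), lying loose; origin at the centre of the case's underside
- driver_top (a point): centre of the top of the LED driver's case, 28 mm above the table
- heat_sink: bystander: loose bare aluminium heat sink with fins, 100 x 75 x 35 mm; origin at the centre of its underside
- spool: bystander: loose standing solder spool with dark green flanges, 55 mm across, 36 mm high; origin on its underside

How it is judged:
On the way, in this order (a step that is already met when the one before it is completed fails the run):
1. pointing at the outlet farthest from the switch (horizontal distance between the grasp point and end_outlet below 0.018 m and z of the grasp point in the frame of end_outlet between 0.005 and 0.11 m), for 1.5 s.
2. pointing at the middle of the terminal strip (horizontal distance between the grasp point and terminal_top below 0.02 m and z of the grasp point in the frame of terminal_top between 0.005 and 0.11 m), for 1.5 s.
3. pointing at the middle of the LED driver (horizontal distance between the grasp point and driver_top below 0.022 m and z of the grasp point in the frame of driver_top between 0.005 and 0.11 m), for 1.5 s.
At the end, for the whole second after the job is handed in: The grasp point is over the driver's case, within 22 mm of its middle sideways (18 mm at the outlet, 20 mm at the terminal strip before) and at most 110 mm above its top, nothing is touched, and every loose thing lies within 6 mm of where it was (all of step 3 and distance of each of power_strip, terminal_strip, led_driver, heat_sink, spool from where it was at the start of the episode below 0.006 m).
It fails at once if the robot touches something (contact force between any of the fingers, the arm and anything else above 0.5 N).
It fails at once if a thing is shifted or lifted (distance of any of power_strip, terminal_strip, led_driver, heat_sink, spool from where it was at the start of the episode above 0.006 m).
It also fails if it takes over 48 s, if anything falls off the work surface, if the arm or the gripper's body presses on something with over 40 N, if the wrist force passes 120 N, or if a joint passes its speed limit or range.

## Working session

There is one attempt and no reset: what is moved stays moved. The work goes in short steps, Python scripts to look and compute and a tool call to move; the robot and the scene stay as the last step left them, time stands still between calls to the robot, and variables do not carry over. Pictures are saved under pics/ and viewed, and the job is handed in when it is done.

Besides the shell and the picture viewer there is one more tool, called after "Request:" by a JSON object that holds its "fn" and its "kwargs", one argument or row to a line. play_rows: Moves the arm, as the interface text tells. Its arguments: {"type":"object","properties":{"series":{"type":"array"},"force":{"type":"number"}},"required":["series"]}

```bash
mkdir -p pics; python3 - <<'E'
from workcell import monitor, cams
import cv2
s=monitor.state();print(s['time'],s['ee_pos'],s['tcp_rot'],s['grip_width'])
for c in ['scene','side','wrist']:
    d=cams.capture(c);cv2.imwrite(f'pics/{c}1.png',d['img'])
    for l in ['power_strip','end_outlet','terminal_strip','terminal_top','led_driver','driver_top','heat_sink','spool']:
        print(c,l,[(round(r['p'],2),[round(float(v),3) for v in r['centre']]) for r in cams.place_of(c,l)][:3])
print(monitor.state()['time'])
E
```

```text
0.0 [6.49566387e-01 3.49019990e-05 2.30656189e-01] [ 7.07118985e-01  7.07094295e-01 -4.19314657e-04 -4.72434867e-04] 0.0853704658792639
scene power_strip [(0.67, [0.553, 0.101, -0.004]), (0.42, [0.509, -0.417, 0.015])]
scene end_outlet [(0.71, [0.59, 0.004, 0.041])]
scene terminal_strip [(0.79, [0.508, -0.418, -0.0])]
scene terminal_top [(0.69, [0.508, -0.418, 0.013])]
scene led_driver [(0.7, [0.442, -0.199, -0.003])]
scene driver_top [(0.82, [0.444, -0.197, 0.032])]
scene heat_sink []
scene spool [(0.92, [0.721, -0.069, -0.003])]
side power_strip [(0.86, [0.558, 0.102, 0.005])]
side end_outlet [(0.74, [0.587, 0.011, 0.041]), (0.68, [0.509, -0.417, 0.014])]
side terminal_strip [(0.85, [0.51, -0.419, 0.0])]
side terminal_top [(0.66, [0.51, -0.42, 0.014]), (0.17, [0.562, 0.106, 0.002])]
side led_driver [(0.77, [0.441, -0.195, -0.003])]
side driver_top [(0.68, [0.443, -0.201, 0.029])]
side heat_sink [(0.56, [0.604, -0.249, 0.004])]
side spool [(0.72, [0.716, -0.066, -0.001])]
wrist power_strip [(0.58, [0.555, 0.104, 0.004])]
wrist end_outlet [(0.64, [0.597, 0.009, 0.042])]
wrist terminal_strip [(0.75, [0.444, -0.201, 0.004])]
wrist terminal_top []
wrist led_driver [(0.79, [0.443, -0.198, 0.004])]
wrist driver_top [(0.7, [0.444, -0.2, 0.03])]
wrist heat_sink [(0.95, [0.604, -0.249, -0.002])]
wrist spool [(0.7, [0.716, -0.067, 0.001])]
1.35
```

View pics/scene1.png

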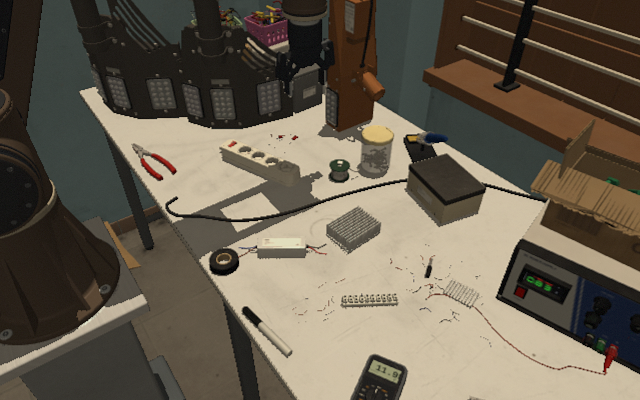

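View pics/side1.png

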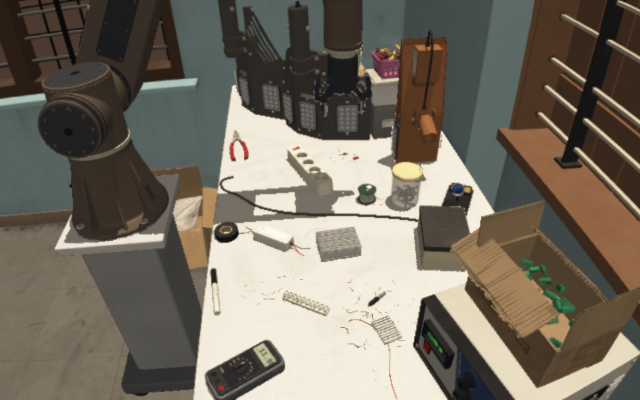

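View pics/wrist1.png

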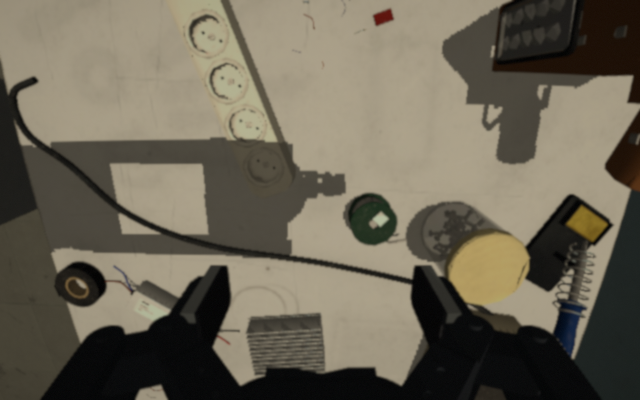

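The wrist view shows the strip's four sockets. The end one is at about (265,165), in shadow, and the red switch is out of frame at the far end; the scene view shows it at (233,143). The ten-way strip is at scene (370,300) and the driver at scene (282,247). I'll check the network positions against pixels.

```bash
cat > h.py <<'E'
import numpy as np,cv2
from workcell import cams
def ray(d,px,z):
    K=np.array([[d['fx'],0,d['cx']],[0,d['fy'],d['cy']],[0,0,1]]);D=np.array(d['distortion'],float)
    R=cv2.Rodrigues(np.array(d['rvec'],float))[0];t=np.array(d['tvec'],float).reshape(3)
    u=cv2.undistortPoints(np.array([[px]],float),K,D)[0,0]
    c=-R.T@t;v=R.T@np.array([u[0],u[1],1]);return c+v*(z-c[2])/v[2]
def proj(d,P):
    K=np.array([[d['fx'],0,d['cx']],[0,d['fy'],d['cy']],[0,0,1]])
    return cv2.projectPoints(np.array(P,float).reshape(-1,3),np.array(d['rvec'],float),np.array(d['tvec'],float),K,np.array(d['distortion'],float))[0][:,0]
E
python3 - <<'E'
from h import *
T={'o':(.591,.008,.042),'t':(.509,-.418,.016),'d':(.443,-.199,.028)}
ims=[]
for c in ['scene','side','wrist']:
    d=cams.capture(c);im=d['img'].copy()
    big=cv2.resize(im,None,fx=4,fy=4,interpolation=cv2.INTER_CUBIC)
    for k,P in T.items():
        p=proj(d,P)[0]; print(c,k,p.round(1))
        x,y=(p*4).astype(int)
        if 120<x<2440 and 100<y<1500:
            cv2.drawMarker(big,(x+2,y+2),(255,0,255),cv2.MARKER_CROSS,14,1)
            cr=big[max(y-120,0):y+120,max(x-130,0):x+130]
            ims.append(cv2.resize(cr,(260,200)))
    if c=='wrist':
        for px in [(207,34),(227,81),(247,125),(265,167)]: print(px,ray(d,px,.042).round(4))
while len(ims)<9: ims.append(np.zeros((200,260,3),np.uint8))
cv2.imwrite('pics/chk.png',np.vstack([np.hstack(ims[i:i+3]) for i in (0,3,6)]))
E
```

```text
scene o [286.8 166.8]
scene t [370.4 296.7]
scene d [281.8 241.9]
side o [322.3 176.8]
side t [305.8 299.3]
side d [272.8 232.1]
wrist o [264.5 167.2]
wrist t [233.1 423.5]
wrist d [165.1 317.9]
(207, 34) [0.5427 0.1373 0.042 ]
(227, 81) [0.5585 0.0945 0.042 ]
(247, 125) [0.5755 0.0518 0.042 ]
(265, 167) [0.5916 0.0082 0.042 ]
```

View pics/chk.png

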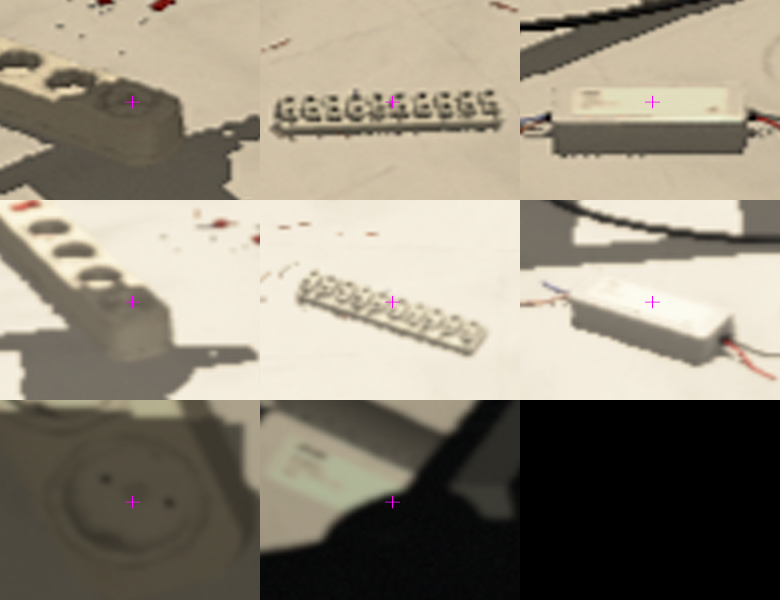

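The crosses sit on the end socket (opposite end from the red switch), the middle of the terminal strip and the middle of the driver's case. Tool x maps to world +y, tool y to +x and tool z to down. Next I shut the fingers and go over the outlet.

Request:
{"fn": "play_rows", "kwargs": {
  "series": [
    {"grip": 255,"delta_pos": [0.2,-1.2,1.0],"angular": [0,0,0]},
    {"grip": 255,"delta_pos": [0.2,-1.5,2.0],"angular": [0,0,0]},
    {"grip": 255,"delta_pos": [0.2,-1.5,2.0],"angular": [0,0,0]},
    {"grip": 255,"delta_pos": [0.2,-1.7,2.0],"angular": [0,0,0]},
    {"grip": 255,"delta_pos": [0,0,2.0],"angular": [0,0,0]}
  ]
}}

```text
time: 2.12
ee_pos: [0.5899, 0.0082, 0.1408]
tcp_rot: [0.707, 0.707, -0.0, -0.0]
ft_force: [-0.9, -0.1, 0.3]
grip_width: -0.0002
```

Request:
{"fn": "play_rows", "kwargs": {
  "series": [
    {"grip": 255,"delta_pos": [0,0,2.0],"angular": [0,0,0]},
    {"grip": 255,"delta_pos": [0,0,2.0],"angular": [0,0,0]},
    {"grip": 255,"delta_pos": [0,0,1.6],"angular": [0,0,0]},
    {"grip": 255,"delta_pos": [0,0,1.0],"angular": [0,0,0]},
    {"grip": 255,"delta_pos": [0,0,0.3],"angular": [0,0,0]}
  ]
}}

```text
time: 2.75
ee_pos: [0.5908, 0.008, 0.0718]
tcp_rot: [0.707, 0.707, -0.0, -0.0]
ft_force: [0.0, 0.1, -0.7]
grip_width: -0.0002
```

Request:
{"fn": "play_rows", "kwargs": {
  "series": [
    {"grip": 255,"delta_pos": [0,0,0],"angular": [0,0,0]},
    {"grip": 255,"delta_pos": [0,0,0],"angular": [0,0,0]},
    {"grip": 255,"delta_pos": [0,0,0],"angular": [0,0,0]},
    {"grip": 255,"delta_pos": [0,0,0],"angular": [0,0,0]},
    {"grip": 255,"delta_pos": [0,0,0],"angular": [0,0,0]}
  ]
}}

```text
time: 3.38
ee_pos: [0.591, 0.008, 0.0724]
tcp_rot: [0.707, 0.707, 0.0, 0.0]
ft_force: [-0.7, -0.4, -0.2]
grip_width: -0.0001
```

```bash
python3 - <<'E'
from h import *
a=cams.capture('scene')['img'];b=cams.capture('side')['img']
cv2.imwrite('pics/o2.png',np.hstack([cv2.resize(a[80:230,190:390],(400,300)),cv2.resize(b[80:230,220:420],(400,300))]))
E
```

```text
(no output)
```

View pics/o2.png

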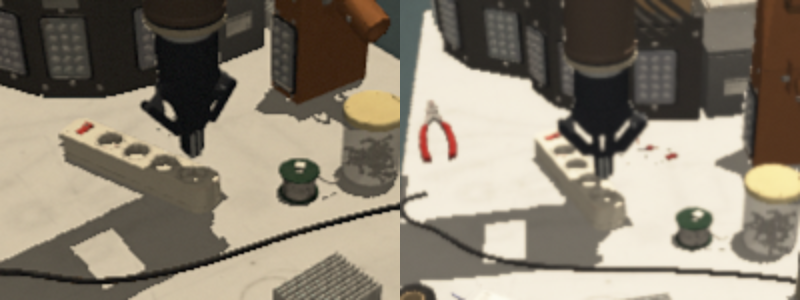

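Request:
{"fn": "play_rows", "kwargs": {
  "series": [
    {"grip": 255,"delta_pos": [0,0,0],"angular": [0,0,0]},
    {"grip": 255,"delta_pos": [0,0,0],"angular": [0,0,0]},
    {"grip": 255,"delta_pos": [0,0,0],"angular": [0,0,0]},
    {"grip": 255,"delta_pos": [0,0,0],"angular": [0,0,0]},
    {"grip": 255,"delta_pos": [0,0,0],"angular": [0,0,0]}
  ]
}}

```text
time: 4.1
ee_pos: [0.591, 0.008, 0.0723]
tcp_rot: [0.707, 0.707, 0.0, -0.0]
ft_force: [-0.6, -0.3, 0.3]
grip_width: -0.0001
```

Request:
{"fn": "play_rows", "kwargs": {
  "series": [
    {"grip": 255,"delta_pos": [0,0,0],"angular": [0,0,0]},
    {"grip": 255,"delta_pos": [0,0,0],"angular": [0,0,0]},
    {"grip": 255,"delta_pos": [0,0,0],"angular": [0,0,0]},
    {"grip": 255,"delta_pos": [0,0,0],"angular": [0,0,0]},
    {"grip": 255,"delta_pos": [0,0,0],"angular": [0,0,0]}
  ]
}}

```text
time: 4.72
ee_pos: [0.591, 0.008, 0.0723]
tcp_rot: [0.707, 0.707, 0.0, 0.0]
ft_force: [1.1, 0.2, -0.3]
grip_width: 0.0002
```

Request:
{"fn": "play_rows", "kwargs": {
  "series": [
    {"grip": 255,"delta_pos": [0,0,0],"angular": [0,0,0]},
    {"grip": 255,"delta_pos": [0,0,-1.5],"angular": [0,0,0]},
    {"grip": 255,"delta_pos": [0,0,-2.5],"angular": [0,0,0]},
    {"grip": 255,"delta_pos": [0,0,-2.5],"angular": [0,0,0]},
    {"grip": 255,"delta_pos": [0,0,-2.5],"angular": [0,0,0]}
  ]
}}

```text
time: 5.35
ee_pos: [0.5911, 0.008, 0.1642]
tcp_rot: [0.707, 0.707, 0.0, 0.0]
ft_force: [1.5, 0.4, 0.4]
grip_width: -0.0001
```

Both views show the tips over the end socket, with a clear gap. The arm held there for about 2 s and has risen. Next I cross at height to the terminal strip.

Request:
{"fn": "play_rows", "kwargs": {
  "series": [
    {"grip": 255,"delta_pos": [-2.0,-0.55,0],"angular": [0,0,0]},
    {"grip": 255,"delta_pos": [-3.0,-0.55,0],"angular": [0,0,0]},
    {"grip": 255,"delta_pos": [-3.0,-0.55,0],"angular": [0,0,0]},
    {"grip": 255,"delta_pos": [-3.0,-0.55,0],"angular": [0,0,0]},
    {"grip": 255,"delta_pos": [-3.0,-0.55,0],"angular": [0,0,0]}
  ]
}}

```text
time: 5.98
ee_pos: [0.5626, -0.1335, 0.1622]
tcp_rot: [0.707, 0.707, -0.0, -0.0]
ft_force: [-0.1, -0.1, 0.7]
grip_width: -0.0
```

Request:
{"fn": "play_rows", "kwargs": {
  "series": [
    {"grip": 255,"delta_pos": [-3.0,-0.55,0],"angular": [0,0,0]},
    {"grip": 255,"delta_pos": [-3.0,-0.55,0],"angular": [0,0,0]},
    {"grip": 255,"delta_pos": [-3.0,-0.55,0],"angular": [0,0,0]},
    {"grip": 255,"delta_pos": [-3.0,-0.55,0],"angular": [0,0,0]},
    {"grip": 255,"delta_pos": [-3.0,-0.55,0],"angular": [0,0,0]}
  ]
}}

```text
time: 6.6
ee_pos: [0.5349, -0.2834, 0.1622]
tcp_rot: [0.707, 0.707, -0.0, -0.0]
ft_force: [0.6, -0.4, 0.6]
grip_width: 0.0002
```

Request:
{"fn": "play_rows", "kwargs": {
  "series": [
    {"grip": 255,"delta_pos": [-3.0,-0.55,0],"angular": [0,0,0]},
    {"grip": 255,"delta_pos": [-3.0,-0.55,0],"angular": [0,0,0]},
    {"grip": 255,"delta_pos": [-3.0,-0.55,0],"angular": [0,0,0]},
    {"grip": 255,"delta_pos": [-3.0,-0.55,0],"angular": [0,0,0]},
    {"grip": 255,"delta_pos": [-1.6,-0.55,0],"angular": [0,0,0]}
  ]
}}

```text
time: 7.22
ee_pos: [0.5074, -0.4196, 0.1621]
tcp_rot: [0.708, 0.707, -0.0, -0.0]
ft_force: [-0.2, 0.3, -0.3]
grip_width: -0.0001
```

```bash
python3 - <<'E'
from h import *
d=cams.capture('wrist');im=d['img'];p=proj(d,(.509,-.418,.016))[0];print(p)
q=proj(d,(.443,-.199,.028))[0];print(q)
for z in (p,q): cv2.drawMarker(im,tuple(int(v) for v in z),(255,0,255),cv2.MARKER_CROSS,12,1)
cv2.imwrite('pics/w3.png',im)
for l in ('terminal_top','driver_top'): print(l,[(round(r['p'],2),r['centre']) for r in cams.place_of('wrist',l)])
E
```

```text
[322.17448075 184.07516191]
[ 231.24599248 -101.3566097 ]
terminal_top [(0.66, [0.5081, -0.4187, 0.013])]
driver_top []
```

View pics/w3.png

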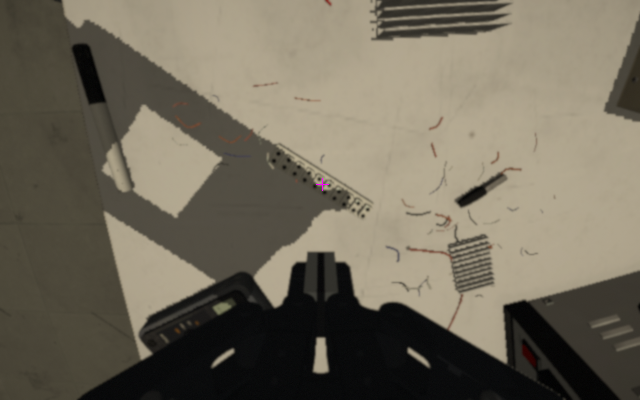

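The wrist view puts the marker at (322,184), on the middle of the ten-way strip. The multimeter lies clear of the tips. Descending.

Request:
{"fn": "play_rows", "kwargs": {
  "series": [
    {"grip": 255,"delta_pos": [0,0,1.5],"angular": [0,0,0]},
    {"grip": 255,"delta_pos": [0,0,2.0],"angular": [0,0,0]},
    {"grip": 255,"delta_pos": [0,0,2.0],"angular": [0,0,0]},
    {"grip": 255,"delta_pos": [0,0,2.0],"angular": [0,0,0]},
    {"grip": 255,"delta_pos": [0,0,1.5],"angular": [0,0,0]}
  ]
}}

```text
time: 8.0
ee_pos: [0.5082, -0.4174, 0.0706]
tcp_rot: [0.707, 0.707, -0.0, -0.001]
ft_force: [-0.5, -1.3, 0.0]
grip_width: 0.0002
```

Request:
{"fn": "play_rows", "kwargs": {
  "series": [
    {"grip": 255,"delta_pos": [0,0,1.2],"angular": [0,0,0]},
    {"grip": 255,"delta_pos": [0,0,0.9],"angular": [0,0,0]},
    {"grip": 255,"delta_pos": [0,0,0.4],"angular": [0,0,0]},
    {"grip": 255,"delta_pos": [0,0,0],"angular": [0,0,0]},
    {"grip": 255,"delta_pos": [0,0,0],"angular": [0,0,0]}
  ]
}}

```text
time: 8.62
ee_pos: [0.5088, -0.4182, 0.0478]
tcp_rot: [0.707, 0.707, 0.0, 0.0]
ft_force: [-0.6, -0.0, -0.4]
grip_width: -0.0002
```

```bash
python3 - <<'E'
from h import *
a=cams.capture('scene')['img'];b=cams.capture('side')['img']
cv2.imwrite('pics/t2.png',np.hstack([cv2.resize(a[200:350,270:470],(400,300)),cv2.resize(b[200:350,200:400],(400,300))]))
E
```

```text
(no output)
```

View pics/t2.png

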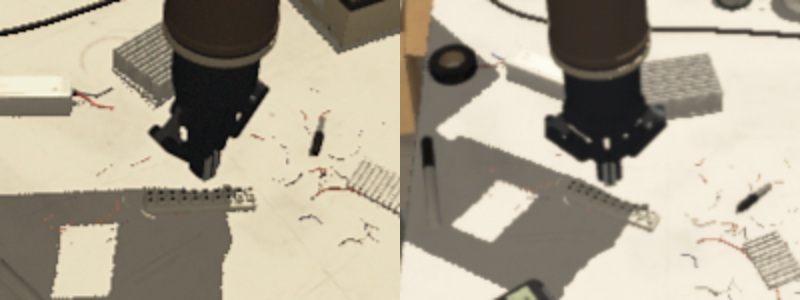

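Request:
{"fn": "play_rows", "kwargs": {
  "series": [
    {"grip": 255,"delta_pos": [0,0,0],"angular": [0,0,0]},
    {"grip": 255,"delta_pos": [0,0,0],"angular": [0,0,0]},
    {"grip": 255,"delta_pos": [0,0,0],"angular": [0,0,0]},
    {"grip": 255,"delta_pos": [0,0,0],"angular": [0,0,0]},
    {"grip": 255,"delta_pos": [0,0,0],"angular": [0,0,0]}
  ]
}}

```text
time: 9.35
ee_pos: [0.5085, -0.418, 0.0473]
tcp_rot: [0.707, 0.707, -0.0, 0.0]
ft_force: [-0.1, -0.2, -0.2]
grip_width: -0.0001
```

Request:
{"fn": "play_rows", "kwargs": {
  "series": [
    {"grip": 255,"delta_pos": [0,0,0],"angular": [0,0,0]},
    {"grip": 255,"delta_pos": [0,0,0],"angular": [0,0,0]},
    {"grip": 255,"delta_pos": [0,0,0],"angular": [0,0,0]},
    {"grip": 255,"delta_pos": [0,0,0],"angular": [0,0,0]},
    {"grip": 255,"delta_pos": [0,0,0],"angular": [0,0,0]}
  ]
}}

```text
time: 9.98
ee_pos: [0.5085, -0.418, 0.0473]
tcp_rot: [0.707, 0.707, 0.0, -0.0]
ft_force: [0.2, -0.1, -0.1]
grip_width: 0.0001
```

Request:
{"fn": "play_rows", "kwargs": {
  "series": [
    {"grip": 255,"delta_pos": [0,0,0],"angular": [0,0,0]},
    {"grip": 255,"delta_pos": [0,0,0],"angular": [0,0,0]},
    {"grip": 255,"delta_pos": [0,0,0],"angular": [0,0,0]},
    {"grip": 255,"delta_pos": [0,0,0],"angular": [0,0,0]},
    {"grip": 255,"delta_pos": [0,0,0],"angular": [0,0,0]}
  ]
}}

```text
time: 10.6
ee_pos: [0.5085, -0.418, 0.0473]
tcp_rot: [0.707, 0.707, -0.0, 0.0]
ft_force: [0.6, 0.5, 0.7]
grip_width: 0.0002
```

Both views show the tips a few centimetres over the middle of the strip, held for about 2 s. Now up and across to the driver: 21.9 cm along tool x, -6.6 cm along tool y.

Request:
{"fn": "play_rows", "kwargs": {
  "series": [
    {"grip": 255,"delta_pos": [0,0,-1.5],"angular": [0,0,0]},
    {"grip": 255,"delta_pos": [0,0,-2.5],"angular": [0,0,0]},
    {"grip": 255,"delta_pos": [0,0,-2.5],"angular": [0,0,0]},
    {"grip": 255,"delta_pos": [0,0,-2.5],"angular": [0,0,0]},
    {"grip": 255,"delta_pos": [1.0,-0.3,0],"angular": [0,0,0]}
  ]
}}

```text
time: 11.22
ee_pos: [0.5067, -0.4093, 0.1403]
tcp_rot: [0.707, 0.707, 0.0, 0.002]
ft_force: [-0.7, -0.2, -0.5]
grip_width: 0.0
```

Request:
{"fn": "play_rows", "kwargs": {
  "series": [
    {"grip": 255,"delta_pos": [2.2,-0.7,0],"angular": [0,0,0]},
    {"grip": 255,"delta_pos": [2.5,-0.7,0],"angular": [0,0,0]},
    {"grip": 255,"delta_pos": [2.5,-0.7,0],"angular": [0,0,0]},
    {"grip": 255,"delta_pos": [2.5,-0.8,0],"angular": [0,0,0]},
    {"grip": 255,"delta_pos": [2.5,-0.8,0],"angular": [0,0,0]}
  ]
}}

```text
time: 11.85
ee_pos: [0.4677, -0.2847, 0.1372]
tcp_rot: [0.707, 0.707, -0.0, -0.0]
ft_force: [0.5, -0.2, 0.8]
grip_width: -0.0004
```

Request:
{"fn": "play_rows", "kwargs": {
  "series": [
    {"grip": 255,"delta_pos": [2.5,-0.8,0],"angular": [0,0,0]},
    {"grip": 255,"delta_pos": [2.5,-0.7,0],"angular": [0,0,0]},
    {"grip": 255,"delta_pos": [2.2,-0.7,0],"angular": [0,0,0]},
    {"grip": 255,"delta_pos": [1.5,-0.4,0],"angular": [0,0,0]},
    {"grip": 255,"delta_pos": [0,0,0],"angular": [0,0,0]}
  ]
}}

```text
time: 12.48
ee_pos: [0.4423, -0.1981, 0.1374]
tcp_rot: [0.707, 0.708, -0.0, -0.0]
ft_force: [0.2, 0.2, 0.5]
grip_width: -0.0001
```

```bash
python3 - <<'E'
from h import *
d=cams.capture('wrist');im=d['img']
q=proj(d,(.443,-.199,.028))[0];print(q)
cv2.drawMarker(im,tuple(int(v) for v in q),(255,0,255),cv2.MARKER_CROSS,12,1)
cv2.imwrite('pics/w4.png',im)
print([(round(r['p'],2),r['centre']) for r in cams.place_of('wrist','driver_top')])
E
```

```text
[321.25235342 198.92921358]
[(0.59, [0.445, -0.2009, 0.0303])]
```

View pics/w4.png

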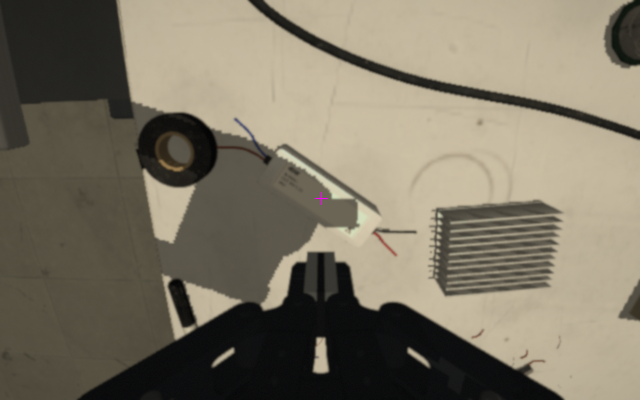

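The marker at (321,199) is on the middle of the case and nothing else is near. Descending 7.8 cm and holding.

Request:
{"fn": "play_rows", "kwargs": {
  "series": [
    {"grip": 255,"delta_pos": [0,0,1.3],"angular": [0,0,0]},
    {"grip": 255,"delta_pos": [0,0,2.0],"angular": [0,0,0]},
    {"grip": 255,"delta_pos": [0,0,2.0],"angular": [0,0,0]},
    {"grip": 255,"delta_pos": [0,0,1.5],"angular": [0,0,0]},
    {"grip": 255,"delta_pos": [0,0,1.0],"angular": [0,0,0]}
  ]
}}

```text
time: 13.2
ee_pos: [0.4422, -0.1991, 0.0581]
tcp_rot: [0.707, 0.707, -0.0, -0.0]
ft_force: [-0.5, -0.6, 1.0]
grip_width: 0.0003
```

Request:
{"fn": "play_rows", "kwargs": {
  "series": [
    {"grip": 255,"delta_pos": [0,0,0],"angular": [0,0,0]},
    {"grip": 255,"delta_pos": [0,0,0],"angular": [0,0,0]},
    {"grip": 255,"delta_pos": [0,0,0],"angular": [0,0,0]},
    {"grip": 255,"delta_pos": [0,0,0],"angular": [0,0,0]},
    {"grip": 255,"delta_pos": [0,0,0],"angular": [0,0,0]}
  ]
}}

```text
time: 13.82
ee_pos: [0.4426, -0.199, 0.0595]
tcp_rot: [0.707, 0.707, 0.0, 0.0]
ft_force: [-0.3, 0.3, -0.1]
grip_width: 0.0003
```

Request:
{"fn": "play_rows", "kwargs": {
  "series": [
    {"grip": 255,"delta_pos": [0,0,0],"angular": [0,0,0]},
    {"grip": 255,"delta_pos": [0,0,0],"angular": [0,0,0]},
    {"grip": 255,"delta_pos": [0,0,0],"angular": [0,0,0]},
    {"grip": 255,"delta_pos": [0,0,0],"angular": [0,0,0]},
    {"grip": 255,"delta_pos": [0,0,0],"angular": [0,0,0]}
  ]
}}

```text
time: 14.45
ee_pos: [0.4425, -0.199, 0.0593]
tcp_rot: [0.707, 0.707, -0.0, -0.0]
ft_force: [0.1, -0.9, -0.2]
grip_width: -0.0005
```

Request:
{"fn": "play_rows", "kwargs": {
  "series": [
    {"grip": 255,"delta_pos": [0,0,0],"angular": [0,0,0]},
    {"grip": 255,"delta_pos": [0,0,0],"angular": [0,0,0]},
    {"grip": 255,"delta_pos": [0,0,0],"angular": [0,0,0]},
    {"grip": 255,"delta_pos": [0,0,0],"angular": [0,0,0]},
    {"grip": 255,"delta_pos": [0,0,0],"angular": [0,0,0]}
  ]
}}

```text
time: 15.08
ee_pos: [0.4425, -0.199, 0.0593]
tcp_rot: [0.707, 0.707, 0.0, 0.0]
ft_force: [0.9, 0.0, 0.2]
grip_width: 0.0
```

Request:
{"fn": "play_rows", "kwargs": {
  "series": [
    {"grip": 255,"delta_pos": [0,0,0],"angular": [0,0,0]},
    {"grip": 255,"delta_pos": [0,0,0],"angular": [0,0,0]},
    {"grip": 255,"delta_pos": [0,0,0],"angular": [0,0,0]},
    {"grip": 255,"delta_pos": [0,0,0],"angular": [0,0,0]},
    {"grip": 255,"delta_pos": [0,0,0],"angular": [0,0,0]}
  ]
}}

```text
time: 15.7
ee_pos: [0.4425, -0.199, 0.0593]
tcp_rot: [0.707, 0.707, -0.0, -0.0]
ft_force: [0.1, -0.0, 0.6]
grip_width: -0.0
```

```bash
python3 - <<'E'
from h import *
a=cams.capture('scene')['img'];b=cams.capture('side')['img']
cv2.imwrite('pics/d2.png',np.hstack([cv2.resize(a[150:300,180:380],(400,300)),cv2.resize(b[150:300,170:370],(400,300))]))
for l in ('power_strip','terminal_strip','led_driver','heat_sink','spool'):print(l,[(round(r['p'],2),np.round(r['centre'],3)) for r in cams.place_of('side',l)][:2])
E
```

```text
power_strip [(0.79, array([0.562, 0.104, 0.002]))]
terminal_strip [(0.91, array([ 0.508, -0.419,  0.   ]))]
led_driver []
heat_sink [(0.8, array([ 0.604, -0.248,  0.003]))]
spool [(0.67, array([ 0.715, -0.063,  0.003]))]
```

View pics/d2.png

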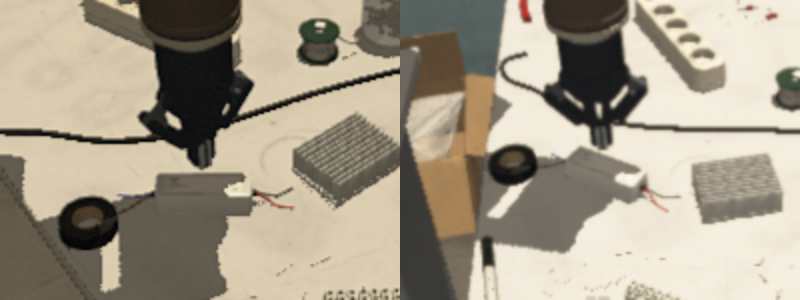

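The tips hang about 3 cm over the middle of the driver's case, and nothing has shifted. Handing in.

```bash
python3 -c "
from workcell import order,monitor
print(order.sign_off()); print(monitor.state()['time'])"
```

```text
the job is handed in; nothing more can be done
None
the job is handed in; nothing more can be done
```

I pointed from straight above, with the fingers shut, at the outlet farthest from the switch, then the middle of the terminal strip, then the middle of the LED driver's case. The job was handed in about 16 s in with the arm still over the driver; the hand-in gave no verdict.

- **Pointing:** the fingertips were about 3 cm above each target, held about 2 s at the first two and 2.5 s at the driver. The tip position was within 1 mm of the position I had measured for each target.
- **Touching:** the wrist force readings stayed at noise level, under 2 N, and the pictures showed clear gaps. The sensor is too noisy to confirm the 0.5 N contact limit by itself.
- **Shifting:** in the last look the terminal strip and heat sink read within about 1 mm of where they started. The power strip and spool read within about 5 mm, close to the networks' stated accuracy of 4 mm.
- **Missed check:** that last look did not detect the LED driver, which was partly hidden by the gripper. In the pictures it looked undisturbed.

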